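# Rack the microscope's auxiliary lenses in order of height

## Robot

A 7-joint arm with a two-finger parallel gripper is mounted at the origin on the work surface. World frame = base frame: x ahead of the robot, y to its left, z up, the work surface at z = 0. Lengths are in m, angles in rad, forces in N, time in s.
With the tool pointing down it reaches from about 0.425 to 0.875 m from the base axis. Payload 4.7 kg.
Tool frame: the origin (TCP) lies on the centre line of the jaws, within the pads' length; the fingertips stand 11 mm ahead of it and the grasp point (between the pads) lies 8 mm behind it (bot.finger_overhang is the distance from the TCP to the fingertips, in m); z points along the fingers, y is the direction in which the jaws open and shut (so a half turn about z gives the same grasp; the last joint's range is limited). The gripper opens to 85 mm and grips with 20 to 120 N. Pads are 22 mm wide; open, the fingers measure 114 mm over their backs; the gripper's body (76 mm by 85 mm) begins 54 mm behind the grasp point. The pads swing forward as they close: fully open they stand 13 mm farther back than shut.
Start: joints at [1.135, 0.321, -0.07, 1.45, 0.023, 1.371, -0.057], TCP at [0.283, -0.585, 0.242] pointing down, gripper open.
Joint ranges: [-2.86, 2.86], [-0.3, 2.09], [-1.38, 1.24], [0.06, 2.45], [-1.56, 4.7], [0.09, 2.05], [-2.69, 2.69]. Speed limits (rad/s): [2.57, 2.57, 3.14, 3.14, 3.14, 3.14, 3.14].

## Interface

Orientations are given as [roll, pitch, yaw] about the fixed x, y, z axes, in that order (R = Rz(yaw) Ry(pitch) Rx(roll)).
In Python, from plant import bot gives the robot as it stands. Calls block until the motion is done:
- bot.reach(position, orientation): joint-space move of the TCP to a pose.
- bot.line_to(position, rot=None, max_speed=0.15, threshold=None): straight line of the TCP; rot=None keeps the orientation; max_speed is the mean speed in m/s. With threshold (N) it stops when the force on the tool has changed by that much, and returns True; else False.
- bot.set_joints(angles): joint-space move.
- bot.command_gripper(opening): opening from 0.0 (shut) to 1.0 (fully open); the grip force is fixed at half the most; returns when the fingers have stopped.
- bot.pause(seconds).
- bot.ik(position, orientation): joint angles nearest the present ones, or None.
- bot.observe(): the state.
- bot.read_camera(name): name is "side" or "top" or "wrist"; returns a dict with "color" (400x640x3 uint8, red, green, blue), "z_map" (400x640 float32, m along the optical axis (not along the pixel's ray), 0 where there is no reading), "vfov" (degrees; the focal length in pixels is half the picture's height over the tangent of half this angle, whatever the lens; pixels are square), "cx", "cy" (the principal point, pixels), "xyz" and "orientation" of the camera in the world. Camera axes: x right, y up, looking along -z (the intrinsics and any distortion apply to the point x, -y, -z); pixel columns grow to the right and rows downward; lengths in m; the calibration is good to about 2 mm. A picture is of the moment at which its call begins.
A pose or a line that the arm cannot do raises bot.MotionError and nothing moves.
- bot.close_job(): hands the job in, once; it reports no verdict.
The state is a dict: "time": time; "q": joint angles; "dq": joint speeds; "joint_efforts": joint torques, N m; "ee_pos": TCP position; "orientation": TCP orientation; "contact_force": force on the tool from outside, world axes, zero at the start; "wrist_torque": the same for the moment, N m; "gripper_width": opening from 0.0 (shut) to 1.0 (fully open).
Only numpy, scipy, OpenCV 4.12 (cv2) and the standard library are available. Lean on these libraries where they do the work, as an engineer would, in place of code of your own. Each camera call takes 0.05 s, during which the arm holds its last target. There are 200 camera calls.

## Task

Put the four loose auxiliary lenses away on the lens rail, one in each ring seat, upright with the thread stub down in the ring, in order of height along the rail: the tallest in the seat nearest the microscope, the shortest in the seat furthest from it. Lower them in rather than dropping them, do not knock any over, and leave the open chip box where it is.

Things in the scene. Friction and masses are not known exactly. Their poses are not given: they have to be found in the camera images.
- lens_75: The tallest of four loose auxiliary lenses: black upright cylinders with a round glass on top, standing on the bench. Barrel 64 mm in diameter and 70 mm tall, with a steel thread stub 30 mm in diameter and 5 mm long below it: 75 mm overall. Front glass 50 mm across. Origin at the centre of the stub's underside, z up along the lens. Grip it round the barrel.
- lens_61: The second tallest of four loose auxiliary lenses: black upright cylinders with a round glass on top, standing on the bench. Barrel 58 mm in diameter and 56 mm tall, with a steel thread stub 30 mm in diameter and 5 mm long below it: 61 mm overall. Front glass 38 mm across. Origin at the centre of the stub's underside, z up along the lens. Grip it round the barrel.
- lens_47: The third tallest of four loose auxiliary lenses: black upright cylinders with a round glass on top, standing on the bench. Barrel 54 mm in diameter and 42 mm tall, with a steel thread stub 30 mm in diameter and 5 mm long below it: 47 mm overall. Front glass 28 mm across. Origin at the centre of the stub's underside, z up along the lens. Grip it round the barrel.
- lens_33: The shortest of four loose auxiliary lenses: black upright cylinders with a round glass on top, standing on the bench. Barrel 50 mm in diameter and 28 mm tall, with a steel thread stub 30 mm in diameter and 5 mm long below it: 33 mm overall. Front glass 18 mm across. Origin at the centre of the stub's underside, z up along the lens. Grip it round the barrel.
- seat_a: One of four equal fixed grey ring seats, 76-108 mm apart in a straight row on an aluminium rail (390 x 80 x 8 mm); letters do not tell the order. 68 mm outside, 46 mm bore, 10 mm high. A lens seats with its stub in the bore and its barrel on the rim, 18 mm above the bench. Origin: centre of the ring's underside, on the rail (8 mm above the bench); y along the row, z up.
- seat_b: One of four equal fixed grey ring seats, 76-108 mm apart in a straight row on an aluminium rail (390 x 80 x 8 mm); letters do not tell the order. 68 mm outside, 46 mm bore, 10 mm high. A lens seats with its stub in the bore and its barrel on the rim, 18 mm above the bench. Origin: centre of the ring's underside, on the rail (8 mm above the bench); y along the row, z up.
- seat_c: One of four equal fixed grey ring seats, 76-108 mm apart in a straight row on an aluminium rail (390 x 80 x 8 mm); letters do not tell the order. 68 mm outside, 46 mm bore, 10 mm high. A lens seats with its stub in the bore and its barrel on the rim, 18 mm above the bench. Origin: centre of the ring's underside, on the rail (8 mm above the bench); y along the row, z up.
- seat_d: One of four equal fixed grey ring seats, 76-108 mm apart in a straight row on an aluminium rail (390 x 80 x 8 mm); letters do not tell the order. 68 mm outside, 46 mm bore, 10 mm high. A lens seats with its stub in the bore and its barrel on the rim, 18 mm above the bench. Origin: centre of the ring's underside, on the rail (8 mm above the bench); y along the row, z up.
- microscope: Stereo microscope, cream head on a steel pillar with a black base plate 300 x 260 x 18 mm, 0.44 m tall, fixed on the bench beyond one end of the rail: on the left (y > 0) or on the right (y < 0). Origin on the bench under the middle of the base plate's front edge (the edge towards -x); the head hangs 80 mm behind it, its lowest part 176 mm above the bench.
- chip_box: Loose open chip box, lying flat: black tray of small chips and, hinged to its far side, its clear lid laid open. 113 x 56 mm over both, 13 mm high. Origin under the hinge, the lid to its +x side. To be left where it is.
Mind the look-alikes: they are no part of the job. Leave any pink look-alike of the lens_61 alone.

How it is judged:
At the end, for the whole second after the job is handed in: Each lens rests upright (within 0.12 rad), released and at rest, in a ring seat of its own, centred within 11 mm, its origin 1 to 9 mm above the seat's; from the end nearest the microscope to the far end their heights fall; the chip box is within 20 mm of its start (((horizontal distance between lens_75 and seat_a below 0.011 m and z of lens_75 in the frame of seat_a between 0.001 and 0.009 m) or (horizontal distance between lens_75 and seat_b below 0.011 m and z of lens_75 in the frame of seat_b between 0.001 and 0.009 m) or (horizontal distance between lens_75 and seat_c below 0.011 m and z of lens_75 in the frame of seat_c between 0.001 and 0.009 m) or (horizontal distance between lens_75 and seat_d below 0.011 m and z of lens_75 in the frame of seat_d between 0.001 and 0.009 m)) and angle between each of lens_75, lens_61, lens_47, lens_33's own z axis and vertical below 0.12 rad and linear speed of each of lens_75, lens_61, lens_47, lens_33 below 0.02 m/s and angular speed of each of lens_75, lens_61, lens_47, lens_33 below 0.2 rad/s and ((horizontal distance between lens_61 and seat_a below 0.011 m and z of lens_61 in the frame of seat_a between 0.001 and 0.009 m) or (horizontal distance between lens_61 and seat_b below 0.011 m and z of lens_61 in the frame of seat_b between 0.001 and 0.009 m) or (horizontal distance between lens_61 and seat_c below 0.011 m and z of lens_61 in the frame of seat_c between 0.001 and 0.009 m) or (horizontal distance between lens_61 and seat_d below 0.011 m and z of lens_61 in the frame of seat_d between 0.001 and 0.009 m)) and ((horizontal distance between lens_47 and seat_a below 0.011 m and z of lens_47 in the frame of seat_a between 0.001 and 0.009 m) or (horizontal distance between lens_47 and seat_b below 0.011 m and z of lens_47 in the frame of seat_b between 0.001 and 0.009 m) or (horizontal distance between lens_47 and seat_c below 0.011 m and z of lens_47 in the frame of seat_c between 0.001 and 0.009 m) or (horizontal distance between lens_47 and seat_d below 0.011 m and z of lens_47 in the frame of seat_d between 0.001 and 0.009 m)) and ((horizontal distance between lens_33 and seat_a below 0.011 m and z of lens_33 in the frame of seat_a between 0.001 and 0.009 m) or (horizontal distance between lens_33 and seat_b below 0.011 m and z of lens_33 in the frame of seat_b between 0.001 and 0.009 m) or (horizontal distance between lens_33 and seat_c below 0.011 m and z of lens_33 in the frame of seat_c between 0.001 and 0.009 m) or (horizontal distance between lens_33 and seat_d below 0.011 m and z of lens_33 in the frame of seat_d between 0.001 and 0.009 m)) and ((world y of microscope above 0 m and ((horizontal distance between lens_75 and seat_a below 0.011 m and y of lens_61 in the frame of seat_a below -0.05 m) or (horizontal distance between lens_75 and seat_b below 0.011 m and y of lens_61 in the frame of seat_b below -0.05 m) or (horizontal distance between lens_75 and seat_c below 0.011 m and y of lens_61 in the frame of seat_c below -0.05 m) or (horizontal distance between lens_75 and seat_d below 0.011 m and y of lens_61 in the frame of seat_d below -0.05 m)) and ((horizontal distance between lens_61 and seat_a below 0.011 m and y of lens_47 in the frame of seat_a below -0.05 m) or (horizontal distance between lens_61 and seat_b below 0.011 m and y of lens_47 in the frame of seat_b below -0.05 m) or (horizontal distance between lens_61 and seat_c below 0.011 m and y of lens_47 in the frame of seat_c below -0.05 m) or (horizontal distance between lens_61 and seat_d below 0.011 m and y of lens_47 in the frame of seat_d below -0.05 m)) and ((horizontal distance between lens_47 and seat_a below 0.011 m and y of lens_33 in the frame of seat_a below -0.05 m) or (horizontal distance between lens_47 and seat_b below 0.011 m and y of lens_33 in the frame of seat_b below -0.05 m) or (horizontal distance between lens_47 and seat_c below 0.011 m and y of lens_33 in the frame of seat_c below -0.05 m) or (horizontal distance between lens_47 and seat_d below 0.011 m and y of lens_33 in the frame of seat_d below -0.05 m))) or (world y of microscope below 0 m and ((horizontal distance between lens_75 and seat_a below 0.011 m and y of lens_61 in the frame of seat_a above 0.05 m) or (horizontal distance between lens_75 and seat_b below 0.011 m and y of lens_61 in the frame of seat_b above 0.05 m) or (horizontal distance between lens_75 and seat_c below 0.011 m and y of lens_61 in the frame of seat_c above 0.05 m) or (horizontal distance between lens_75 and seat_d below 0.011 m and y of lens_61 in the frame of seat_d above 0.05 m)) and ((horizontal distance between lens_61 and seat_a below 0.011 m and y of lens_47 in the frame of seat_a above 0.05 m) or (horizontal distance between lens_61 and seat_b below 0.011 m and y of lens_47 in the frame of seat_b above 0.05 m) or (horizontal distance between lens_61 and seat_c below 0.011 m and y of lens_47 in the frame of seat_c above 0.05 m) or (horizontal distance between lens_61 and seat_d below 0.011 m and y of lens_47 in the frame of seat_d above 0.05 m)) and ((horizontal distance between lens_47 and seat_a below 0.011 m and y of lens_33 in the frame of seat_a above 0.05 m) or (horizontal distance between lens_47 and seat_b below 0.011 m and y of lens_33 in the frame of seat_b above 0.05 m) or (horizontal distance between lens_47 and seat_c below 0.011 m and y of lens_33 in the frame of seat_c above 0.05 m) or (horizontal distance between lens_47 and seat_d below 0.011 m and y of lens_33 in the frame of seat_d above 0.05 m)))) and distance of chip_box from where it was at the start of the episode below 0.02 m); the robot touches nothing.
It fails at once if a lens is knocked over (angle between any of lens_75, lens_61, lens_47, lens_33's own z axis and vertical above 0.6 rad).
It fails at once if a lens is dropped (falls free, faster than 0.6 m/s) ((linear speed of lens_75 above 0.6 m/s and contact force between lens_75 and the fingers below 0.05 N) or (linear speed of lens_61 above 0.6 m/s and contact force between lens_61 and the fingers below 0.05 N) or (linear speed of lens_47 above 0.6 m/s and contact force between lens_47 and the fingers below 0.05 N) or (linear speed of lens_33 above 0.6 m/s and contact force between lens_33 and the fingers below 0.05 N)).
It fails at once if the open chip box is pushed more than 20 mm (distance of chip_box from where it was at the start of the episode above 0.02 m).
It also fails if it takes over 115 s, if anything falls off the work surface, if the arm or the gripper's body presses on something with over 40 N, if the wrist force passes 120 N, or if a joint passes its speed limit or range.

## Working session

There is one attempt and no reset: what is moved stays moved. The work goes in short steps, each a Python script; the robot and the scene stay as the last script left them, time stands still between calls to the robot, and variables do not carry over. Pictures are saved under pics/ and viewed, about 12 in all and at most 16, crops included, and the job is handed in when it is done.

```bash
ls; mkdir -p pics
cat > h.py <<'E'
import numpy as np, cv2
from scipy.spatial.transform import Rotation as R
from plant import bot
def cam(name,save=None):
    c=bot.read_camera(name)
    if save: cv2.imwrite(f'pics/{save}.png',c['color'][:,:,::-1])
    return c
def cloud(c):
    h,w=c['z_map'].shape; f=h/2/np.tan(np.radians(c['vfov'])/2)
    v,u=np.mgrid[:h,:w]; z=c['z_map']
    p=np.stack([(u-c['cx'])/f*z,-(v-c['cy'])/f*z,-z],-1)
    return p@R.from_euler('xyz',c['orientation']).as_matrix().T+np.array(c['xyz'])
E
python3 - <<'E'
from h import *
for n in('side','top','wrist'):
    c=cam(n,n+'0'); print({k:v for k,v in c.items() if k not in('color','z_map')})
    np.savez(f'{n}0.npz',p=cloud(c),z=c['z_map'],c=c['color'])
    print((c['z_map']>0).mean())
print(bot.observe())
E
```

```text
pics
{'vfov': 49.63538886946893, 'cx': 321.52270975017854, 'cy': 197.89614813295987, 'xyz': array([-0.11662329,  0.73822039,  1.05960899]), 'orientation': array([ 0.75209262, -0.01758458, -2.46070871])}
0.99599609375
{'vfov': 50.24890971440599, 'cx': 319.5689388830749, 'cy': 200.65242171955916, 'xyz': array([ 0.2607866 , -0.00536982,  1.69061486]), 'orientation': array([ 0.12466713, -0.00308537, -1.59102995])}
0.9962265625
{'vfov': 62.33727655554964, 'cx': 318.82928979104923, 'cy': 200.57451517996998, 'xyz': array([ 0.35627493, -0.54992898,  0.37317812]), 'orientation': array([-3.24291068e-01,  7.28284807e-04, -1.12065442e+00])}
0.99612109375
{'time': 0.15, 'q': array([ 1.13509598,  0.32162326, -0.07008353,  1.45136304,  0.02258071,
        1.37077232, -0.05688346]), 'dq': array([ 4.72038893e-06, -1.78968539e-03,  2.11850059e-03, -2.16989587e-03,
        8.97669267e-05,  8.11517345e-04, -7.01845879e-04]), 'joint_efforts': array([ 3.42974436e-04, -4.94095623e+01, -3.82809984e-01, -3.14689779e+01,
        1.28675441e-02,  8.16596439e-03, -7.29827889e-06]), 'ee_pos': array([ 0.28241726, -0.58503367,  0.24150978]), 'orientation': array([-3.14021458e+00,  6.50857193e-05,  4.49835594e-01]), 'contact_force': array([-0.21623003, -0.52581265, -0.04621977]), 'wrist_torque': array([ 0.04850211,  0.00743592, -0.00683747]), 'gripper_width': 1.0012472265067713}
```

View pics/top0.png

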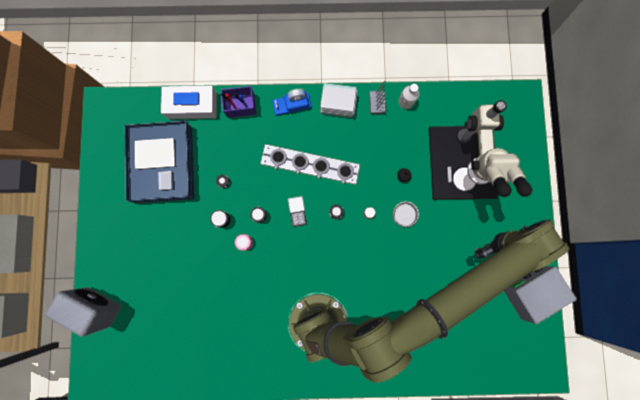

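View pics/side0.png

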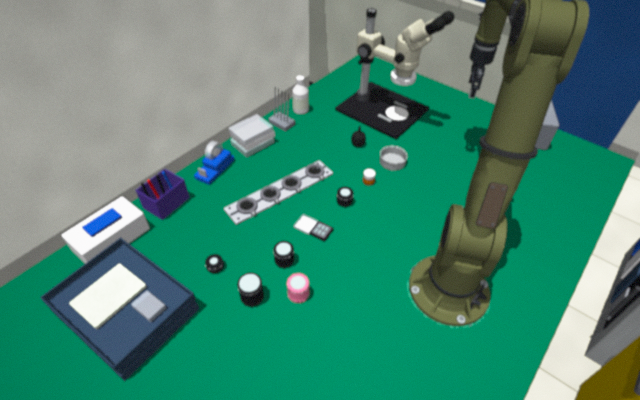

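The top view shows the microscope on the right (y<0). The rail's rings are at about (279,157) to (346,171). Lens candidates are at (220,218), (258,214), (336,211) and (222,181). The pink decoy is at (243,242) and the chip box at (297,210).

```bash
cat > loc.py <<'E'
from h import *
d=np.load('top0.npz'); p=d['p']
m=((p[...,2]>.012)&(p[...,2]<.12)).astype(np.uint8)
m[:, :200]=0; m[:140]=0; m[260:]=0; m[:,430:]=0
n,l,s,c=cv2.connectedComponentsWithStats(m,connectivity=4)
for i in range(1,n):
    if s[i,4]<25: continue
    q=p[l==i]; ztop=np.percentile(q[:,2],90); t=q[q[:,2]>ztop-.008]
    (a,b),r=cv2.minEnclosingCircle(t[:,:2].astype(np.float32))
    print(c[i].round(),s[i,4],'ztop %.3f ctr'%ztop,np.round((a,b),3),'r %.3f'%r,'mean',t[:,:2].mean(0).round(3))
print('bench z',np.median(p[260:280,150:250,2]))
# side
d=np.load('side0.npz'); p=d['p']
m=((p[...,2]>.012)&(p[...,2]<.12)&(p[...,0]>.3)&(p[...,0]<.75)&(abs(p[...,1])<.45)).astype(np.uint8)
n,l,s,c=cv2.connectedComponentsWithStats(m,connectivity=4)
print('side')
for i in range(1,n):
    if s[i,4]<25: continue
    q=p[l==i]; ztop=np.percentile(q[:,2],90); t=q[q[:,2]>ztop-.006]
    (a,b),r=cv2.minEnclosingCircle(t[:,:2].astype(np.float32))
    print(c[i].round(),s[i,4],'ztop %.3f ctr'%ztop,np.round((a,b),3),'r %.3f'%r,'mean',t[:,:2].mean(0).round(3))
E
python3 loc.py
```

```text
[278. 157.] 130 ztop 0.022 ctr [0.65  0.154] r 0.041 mean [0.651 0.151]
[300. 162.] 146 ztop 0.022 ctr [0.629 0.066] r 0.042 mean [0.632 0.062]
[321. 160.] 47 ztop 0.021 ctr [ 0.628 -0.024] r 0.028 mean [ 0.634 -0.023]
[345. 171.] 137 ztop 0.022 ctr [ 0.582 -0.119] r 0.042 mean [ 0.584 -0.119]
[321. 170.] 77 ztop 0.022 ctr [ 0.6   -0.022] r 0.035 mean [ 0.591 -0.022]
[404. 175.] 167 ztop 0.060 ctr [ 0.565 -0.346] r 0.021 mean [ 0.564 -0.347]
[222. 181.] 138 ztop 0.037 ctr [0.557 0.369] r 0.026 mean [0.557 0.369]
[411. 213.] 93 ztop 0.037 ctr [ 0.411 -0.35 ] r 0.049 mean [ 0.414 -0.369]
[336. 211.] 158 ztop 0.051 ctr [ 0.425 -0.077] r 0.026 mean [ 0.425 -0.077]
[258. 214.] 209 ztop 0.065 ctr [0.418 0.225] r 0.029 mean [0.418 0.225]
[369. 212.] 90 ztop 0.048 ctr [ 0.42  -0.208] r 0.019 mean [ 0.418 -0.208]
[220. 218.] 279 ztop 0.079 ctr [0.404 0.371] r 0.032 mean [0.405 0.371]
[243. 242.] 210 ztop 0.065 ctr [0.314 0.283] r 0.029 mean [0.313 0.282]
bench z 0.00019491384241099308
side
[358. 137.] 206 ztop 0.061 ctr [ 0.564 -0.35 ] r 0.016 mean [ 0.564 -0.349]
[393. 156.] 284 ztop 0.036 c
[... 155 characters left out ...]
[ 0.417 -0.207] r 0.021 mean [ 0.418 -0.208]
[291. 182.] 175 ztop 0.020 ctr [ 0.606 -0.027] r 0.042 mean [ 0.608 -0.022]
[270. 193.] 182 ztop 0.021 ctr [0.626 0.057] r 0.041 mean [0.628 0.061]
[345. 195.] 266 ztop 0.050 ctr [ 0.424 -0.079] r 0.029 mean [ 0.425 -0.077]
[247. 205.] 186 ztop 0.020 ctr [0.647 0.151] r 0.042 mean [0.648 0.151]
[321. 229.] 111 ztop 0.016 ctr [0.402 0.072] r 0.035 mean [0.403 0.072]
[283. 253.] 457 ztop 0.063 ctr [0.419 0.224] r 0.031 mean [0.417 0.225]
[214. 263.] 279 ztop 0.035 ctr [0.556 0.368] r 0.026 mean [0.556 0.368]
[250. 288.] 696 ztop 0.078 ctr [0.405 0.371] r 0.033 mean [0.403 0.371]
[295. 284.] 323 ztop 0.064 ctr [0.313 0.282] r 0.029 mean [0.319 0.283]
```

Run:
```python
import cv2
a=cv2.imread('pics/top0.png')[135:260,200:430]
cv2.imwrite('pics/crop.png',cv2.resize(a,None,fx=3.4,fy=3.4,interpolation=cv2.INTER_CUBIC))
```

```text
(no output)
```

View pics/crop.png

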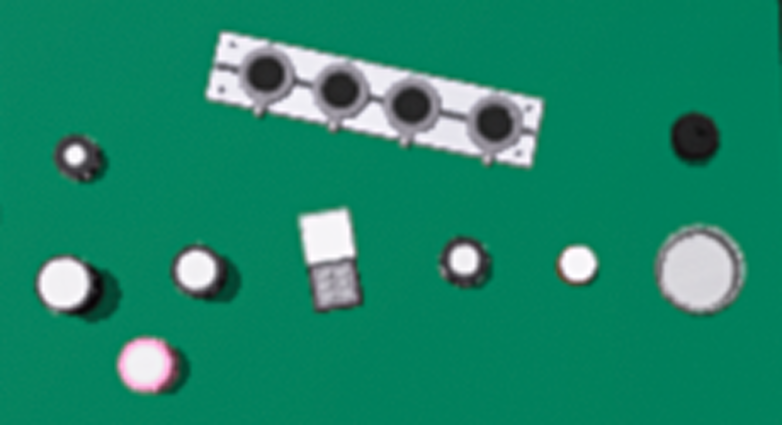

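Heights and diameters identify every lens, and both views agree to 2 mm. From the microscope, the seats sit near (.585,-.119), (.608,-.022), (.630,.062) and (.649,.151). Next I'll check IK for jaws set across the row, then look at the seats from closer in.

```bash
cat >> h.py <<'E'
L={75:(.4045,.371),61:(.418,.225),47:(.425,-.077),33:(.5565,.3685)}
S={75:(.585,-.119),61:(.608,-.022),47:(.630,.062),33:(.649,.151)}
PI=np.pi
E
python3 - <<'E'
from h import *
print(bot.finger_overhang)
for yaw in (1.338,1.338-PI):
  for k in L:
    for xy in (L[k],S[k]):
      for z in(.03,.06,.2):
        q=bot.ik([*xy,z],[PI,0,yaw]); print(yaw,k,xy,z,None if q is None else np.round(q,2))
E
```

```text
0.011
1.338 75 (0.4045, 0.371) 0.03 [ 0.16  0.64 -1.18  1.89  0.67  1.08 -1.53]
1.338 75 (0.4045, 0.371) 0.06 [-0.02  0.42 -0.9   1.88  0.38  1.03 -1.32]
1.338 75 (0.4045, 0.371) 0.2 [ 0.09  0.26 -1.    1.74  0.23  1.27 -1.2 ]
1.338 75 (0.585, -0.119) 0.03 [ 0.61  0.46 -0.55  1.78  0.28  0.98 -0.29]
1.338 75 (0.585, -0.119) 0.06 [ 0.62  0.42 -0.56  1.77  0.26  1.03 -0.27]
1.338 75 (0.585, -0.119) 0.2 [ 0.65  0.28 -0.58  1.63  0.16  1.28 -0.2 ]
1.338 61 (0.418, 0.225) 0.03 [ 0.36  0.33 -1.    2.07  0.35  0.92 -1.06]
1.338 61 (0.418, 0.225) 0.06 [ 0.51  0.33 -1.17  2.04  0.36  0.99 -1.08]
1.338 61 (0.418, 0.225) 0.2 [ 0.71  0.03 -1.25  1.9   0.03  1.24 -0.79]
1.338 61 (0.608, -0.022) 0.03 [ 0.48  0.5  -0.61  1.75  0.33  1.   -0.48]
1.338 61 (0.608, -0.022) 0.06 [ 0.5   0.46 -0.62  1.73  0.3   1.05 -0.46]
1.338 61 (0.608, -0.022) 0.2 [ 0.54  0.32 -0.67  1.6   0.21  1.29 -0.39]
1.338 47 (0.425, -0.077) 0.03 [ 0.7   0.13 -0.6   2.17  0.1   0.86 -0.19]
1.338 47 (0.425, -0.077) 0.06 [ 0.71  0.07 -0.6   2.15  0.05  0.93 -0.16]
1.338 47 (0.425, -0.077) 0.2 [ 0.74 -0.11 -0.58  2.   -0.07  1.24
[... 1918 characters left out ...]
1.22  2.23]
-1.803592653589793 47 (0.63, 0.062) 0.06 [ 0.7   0.78 -1.18  1.66  0.76  1.24  2.26]
-1.803592653589793 47 (0.63, 0.062) 0.2 [ 0.7   0.58 -1.18  1.52  0.54  1.4   2.4 ]
-1.803592653589793 33 (0.5565, 0.3685) 0.03 [ 0.17  0.9  -1.19  1.58  0.86  1.26  1.74]
-1.803592653589793 33 (0.5565, 0.3685) 0.06 [ 0.17  0.85 -1.18  1.56  0.81  1.29  1.77]
-1.803592653589793 33 (0.5565, 0.3685) 0.2 [ 0.16  0.66 -1.18  1.43  0.61  1.45  1.89]
-1.803592653589793 33 (0.649, 0.151) 0.03 [ 0.52  0.9  -1.19  1.59  0.86  1.26  2.1 ]
-1.803592653589793 33 (0.649, 0.151) 0.06 [ 0.52  0.85 -1.18  1.57  0.81  1.29  2.13]
-1.803592653589793 33 (0.649, 0.151) 0.2 [ 0.51  0.66 -1.18  1.43  0.61  1.45  2.25]
```

Run:
```python
from h import *
bot.reach([.60,.0,.28],[PI,0,1.338])
c=cam('wrist','w1'); np.savez('w1.npz',p=cloud(c),c=c['color']); p=cloud(c)
print(bot.observe()['time'],bot.observe()['ee_pos'],c['xyz'],c['orientation'])
g=c['color'].max(2)
m=((g<70)&(p[...,0]>.53)&(p[...,0]<.71)&(abs(p[...,1])<.22)&(p[...,2]<.03)).astype(np.uint8)
# ray -> plane z
f=200/np.tan(np.radians(c['vfov'])/2); Rm=R.from_euler('xyz',c['orientation']).as_matrix(); o=np.array(c['xyz'])
def ray(u,v,z):
    d=Rm@np.array([(u-c['cx'])/f,-(v-c['cy'])/f,-1]); return (o+d*(z-o[2])/d[2]).round(4)[:2]
cs,_=cv2.findContours(m,0,1)
for k in cs:
    if cv2.contourArea(k)<150: continue
    e=cv2.fitEllipse(k); print(np.round(e[0]),np.round(e[1]),ray(*e[0],.018),ray(*e[0],.008))
# ring from depth
m=((p[...,2]>.0135)&(p[...,2]<.03)&(p[...,0]>.53)&(p[...,0]<.71)&(abs(p[...,1])<.22)).astype(np.uint8)
n,l,s,cc=cv2.connectedComponentsWithStats(m)
for i in range(1,n):
    if s[i,4]>200:
        q=p[l==i]; (a,b),r=cv2.minEnclosingCircle(q[:,:2].astype(np.float32)); print('ring',cc[i].round(),s[i,4],round(a,4),round(b,4),round(r,4),np.median(q[:,2]).round(4),q[:,:2].mean(0).round(4))
```

```text
2.575 [ 0.6000809  -0.00164958  0.27979315] [0.61913897 0.0775894  0.41153816] [-0.32583006 -0.00084793 -0.23527014]
[332. 247.] [28. 33.] [ 0.5905 -0.1188] [ 0.5898 -0.1238]
[334. 174.] [32. 34.] [ 0.6149 -0.0226] [ 0.6148 -0.0252]
[335. 102.] [36. 39.] [0.6345 0.0598] [0.6349 0.0594]
[336.  17.] [39. 42.] [0.6544 0.1436] [0.6553 0.1453]
ring [331.  25.] 1458 0.6481 0.1487 0.041 0.018 [0.6473 0.1373]
ring [332. 101.] 1693 0.6275 0.0609 0.0406 0.0181 [0.6312 0.0605]
ring [331. 174.] 1418 0.6074 -0.0222 0.0409 0.0181 [ 0.611  -0.0225]
ring [330. 248.] 1185 0.5841 -0.1196 0.0408 0.018 [ 0.5879 -0.1196]
```

View pics/w1.png

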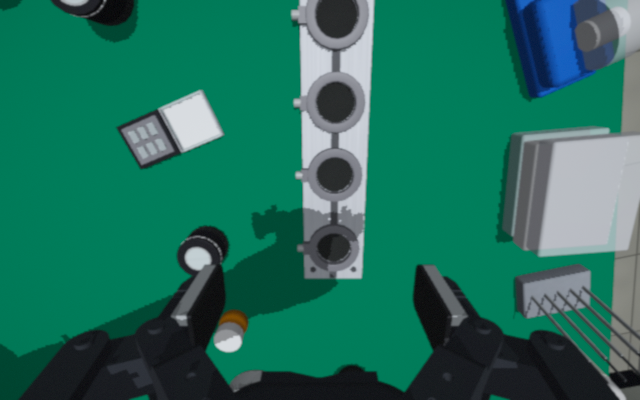

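Close look: the bores are at pixels (332,247), (334,174), (335,102) and (336,17). Set screws biased the ring circles by about 7 mm. Corrected for that, the rings agree with the bore centres. Starting with lens_75.

```bash
cat >> h.py <<'E'
S={75:(.591,-.1205),61:(.6145,-.0235),47:(.6345,.0598),33:(.6555,.148)}
HT={75:.046,61:.036,47:.026,33:.017}
O=[PI,0,1.335]
def st(t):
    o=bot.observe(); print(t,'t %.1f'%o['time'],o['ee_pos'].round(4),'g %.3f'%o['gripper_width'],o['contact_force'].round(1))
def pick(k):
    h=HT[k]; xy=L[k]
    bot.reach([*xy,h+.09],O); bot.line_to([*xy,h],max_speed=.12); st('at')
    bot.command_gripper(0.0); st('grip'); bot.line_to([*xy,h+.12],max_speed=.15); st('lift')
def place(k):
    h=HT[k]+.013; xy=S[k]
    bot.line_to([*xy,h+.10],max_speed=.25); bot.line_to([*xy,h+.012],max_speed=.1)
    st('above'); print(bot.line_to([*xy,h-.002],max_speed=.03,threshold=5)); st('down')
def release(k):
    bot.command_gripper(1.0); p=bot.observe()['ee_pos']; bot.line_to([p[0],p[1],HT[k]+.13],max_speed=.15); st('off')
E
python3 - <<'E'
from h import *
pick(75); cam('wrist','w2'); cam('side','s2')
E
```

```text
at t 5.1 [0.4048 0.3716 0.0467] g 0.998 [0.  0.3 0.4]
grip t 5.4 [0.4056 0.3715 0.0473] g 0.734 [ 0.1 -0.1  6.3]
lift t 6.4 [0.404  0.3702 0.1649] g 0.740 [ 0.2 -1.1 -3.9]
```

View pics/s2.png

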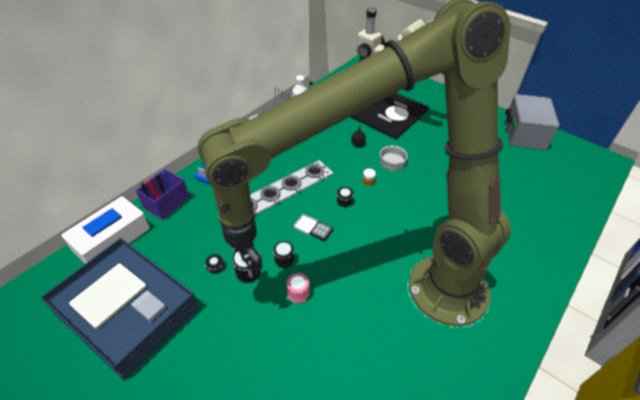

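The side view shows lens_75 held upright in the jaws at (247,265). Gripper opening 0.74 matches 64 mm. Placing it.

Run:
```python
from h import *
place(75); c=cam('wrist','w3'); release(75); cam('wrist','w4')
a=np.hstack([cv2.imread('pics/w3.png'),cv2.imread('pics/w4.png')]); cv2.imwrite('pics/w34.png',cv2.resize(a,(800,250)))
```

```text
above t 9.8 [ 0.5917 -0.1205  0.0717] g 0.739 [-0.3 -0.1 -2.3]
True
down t 10.2 [ 0.5916 -0.1207  0.0602] g 0.740 [ 2.6 -0.2  0.9]
off t 11.5 [ 0.5892 -0.1207  0.175 ] g 1.002 [ 0.7 -0.4  0.1]
```

View pics/w34.png

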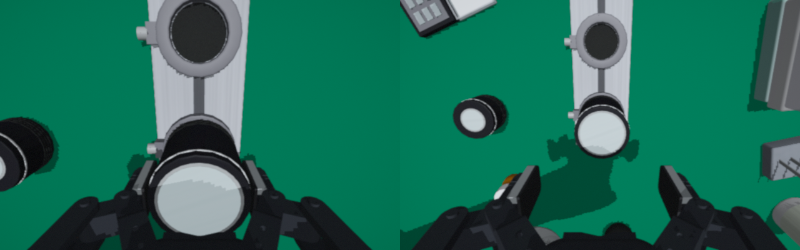

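lens_75 sits upright on the near ring. Contact came at TCP z = 0.0602, against 0.0603 expected for a seated lens. I'll do the rest the same way, stopping if a grip width or landing height is off.

```bash
python3 - <<'E'
from h import *
for k,w in((61,.058),(47,.054),(33,.05)):
    print(k); pick(k)
    g=bot.observe()['gripper_width']; assert abs(g-w/.085)<.06,g
    place(k); z=bot.observe()['ee_pos'][2]; assert abs(z-HT[k]-.013)<.0035,z
    release(k)
x=bot.observe()['ee_pos']
c=cam('wrist','w5')
bot.reach([.45,.30,.30],O); st('park')
for n in('top','side'):
    c=cam(n,n+'9'); np.savez(f'{n}0.npz',p=cloud(c),c=c['color'])
E
python3 loc.py
python3 - <<'E'
import cv2,numpy as np
a=cv2.imread('pics/side9.png')[120:320,170:430]; cv2.imwrite('pics/f.png',cv2.resize(a,None,fx=3,fy=3,interpolation=2))
E
```

```text
61
at t 13.9 [0.4185 0.2254 0.0366] g 1.003 [0.1 0.2 0.7]
grip t 14.3 [0.4191 0.2252 0.0371] g 0.664 [ 0.3 -0.9  5. ]
lift t 15.2 [0.4174 0.2244 0.1552] g 0.666 [-0.5 -0.4 -2.5]
above t 17.7 [ 0.6151 -0.0233  0.0617] g 0.668 [ 0.6  0.1 -1.9]
True
down t 18.1 [ 0.6148 -0.0236  0.0501] g 0.663 [-0.3 -0.   3.5]
off t 19.4 [ 0.6131 -0.024   0.165 ] g 1.001 [ 0.4  0.1 -1.2]
47
at t 21.1 [ 0.4262 -0.0765  0.0267] g 1.004 [-0.3 -0.4  0.3]
grip t 21.5 [ 0.4259 -0.0775  0.0271] g 0.620 [-0.8 -0.1  7.1]
lift t 22.5 [ 0.4242 -0.0769  0.1452] g 0.615 [-1.  -0.  -1.3]
above t 25.2 [0.6351 0.0601 0.0517] g 0.616 [ 0.2  0.1 -1.7]
True
down t 25.6 [0.6348 0.0597 0.0402] g 0.617 [-0.   0.9  4.2]
off t 26.9 [0.6333 0.0591 0.155 ] g 1.002 [-0.4  0.4  0.1]
33
at t 29.1 [0.5569 0.3691 0.0178] g 1.002 [ 0.  -0.2  0.1]
grip t 29.5 [0.5572 0.369  0.0182] g 0.567 [ 0.2 -0.8  5.9]
lift t 30.4 [0.556  0.3678 0.1357] g 0.569 [-0.5 -0.5 -0.5]
above t 32.6 [0.656  0.1483 0.0428] g 0.564 [ 0.2 -0.3 -1.5]
True
down t 33.0 [0.6558 0.148  0.0312] g 0.563 [-0.2 -0.9  4. ]
off t 34.4 [0.6544 0.1472 0.1459] g 1.002 [ 0.
[... 672 characters left out ...]
98. 221.] 41 ztop 0.018 ctr [0.392 0.072] r 0.021 mean [0.393 0.07 ]
bench z 0.00015872815721151845
side
[358. 137.] 204 ztop 0.060 ctr [ 0.561 -0.345] r 0.015 mean [ 0.564 -0.348]
[393. 156.] 293 ztop 0.036 ctr [ 0.409 -0.351] r 0.053 mean [ 0.413 -0.354]
[315. 163.] 500 ztop 0.090 ctr [ 0.591 -0.122] r 0.036 mean [ 0.588 -0.121]
[291. 177.] 435 ztop 0.076 ctr [ 0.613 -0.023] r 0.031 mean [ 0.61  -0.023]
[369. 176.] 144 ztop 0.046 ctr [ 0.418 -0.209] r 0.020 mean [ 0.418 -0.208]
[271. 189.] 316 ztop 0.062 ctr [0.631 0.062] r 0.029 mean [0.629 0.058]
[244. 204.] 246 ztop 0.048 ctr [0.654 0.152] r 0.026 mean [0.653 0.154]
[295. 284.] 319 ztop 0.064 ctr [0.315 0.282] r 0.029 mean [0.319 0.283]
```

View pics/f.png

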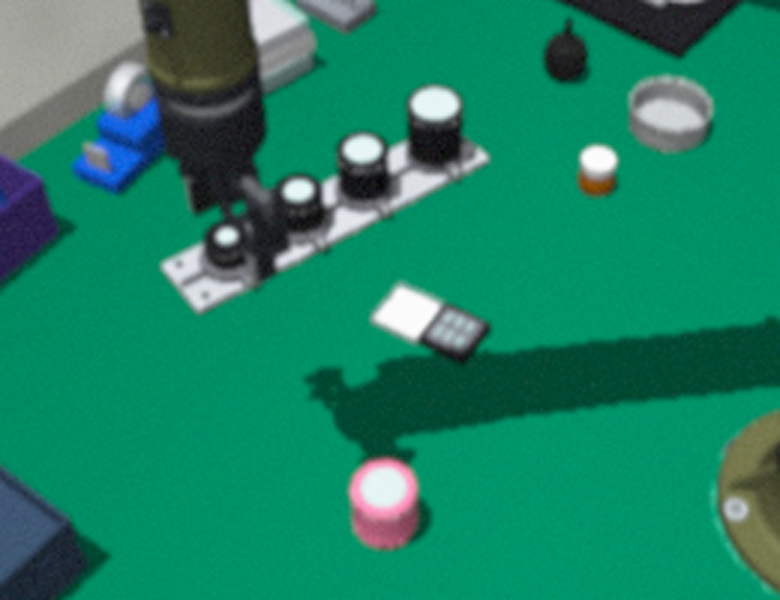

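The final side view shows all four lenses upright in their rings, with heights falling away from the microscope. The chip box and pink decoy have not visibly moved. Lens tops rose 12–13 mm, as seating should give, and centres are within about 3 mm. Handing in.

Run:
```python
from h import *
bot.pause(.5); st('end'); bot.close_job()
```

```text
end t 36.2 [0.45 0.3  0.3 ] g 0.999 [0.3 0.8 0.6]
the job is handed in; nothing more can be done
```

All four lenses are on the rail, one in each ring seat, and the job is handed in at about 36 s of the 115 s allowed. The order away from the microscope (right side, y < 0) is 75, 61, 47, 33. I lowered each lens until I felt contact, then released it.

- **Seating:** each lens touched down within about 0.3 mm of the expected seated height. The final top view shows the lens tops 12–13 mm higher than they stood on the bench, against 13 mm expected.
- **Centring and uprightness:** top and side camera centres are mostly within 3 mm of the measured seats. The largest disagreement is about 6 mm, a side-view point average for lens_33, partly hidden by the gripper; its other estimates are within 4 mm. All four look upright.
- **Other objects:** the chip box and the pink look-alike are still where they were. I checked the box by eye and from its rough position (about 0.40, 0.07), without a precise measurement.
- **Failed checks:** none.

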